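# Clear the analyser's lid and set its display angle

## Task

Move the yellow parts carton from the closed lid of the bench analyser into the grey tray, then raise the lid by its black carrying bar to its viewing angle, 60 degrees open, and let go of it. Handle the analyser and the carton gently (grip under 30 N a finger, no dropping or flinging) and leave the other things on the bench where they are.

Things in the scene. Friction and masses are not known exactly. Their poses are not given: they have to be found in the camera images.
- analyser: Bench instrument fixed to the table, a grey case 250 (x) by 240 (y) by 70 mm high; origin: centre of its underside. Its front (-x) is a ledge 85 mm deep and only 45 mm high (two black knobs, 8 mm high, at its ends), over which the lid's carrying bar lies. Its +x points away from the robot, to the hinge side.
- lid (a joint): Opening angle of the analyser's blue lid (rad): 0 closed and level, grows as the front edge goes up, stop at 1.9; wanted 1.047 (60 degrees). The hinge is stiff: the lid stays where it is left; lifting it by the bar takes about 5 N. The lid is 140 (along x) by 220 (along y) by 22 mm thick; closed, its upper face is 92.5 mm above the table.
- lid_hinge (a point): Middle of the hinge line, which runs along the analyser's y, at 100 mm in +x from the analyser's origin and 70.5 mm above the table. Its frame turns with the lid: with the lid closed its axes are those of the analyser.
- lid_handle (a point): Middle of the black round carrying bar (12 mm thick, 116 mm long, along the analyser's y) at the lid's front edge. In the frame of the lid it lies 185 mm in -x and 11 mm in +z from the hinge line; with the lid closed it is 81.5 mm above the table, 36 mm above the ledge, with a clear gap of 39 mm between bar and lid edge for a finger. The bar turns with the lid.
- carton: Yellow carton of parts with a white label and a red band, 100 (x) by 50 (y) by 28 mm high, about 150 g; lies flat on the closed lid at the start. Origin: centre of its underside.
- tray: Grey open tray fixed to the table, outside 180 (x) by 150 (y) by 35 mm high, walls and floor 5 mm; empty. Origin: centre of its underside.
- spool: Bystander: metal spool of solder, 56 mm across, 40 mm high, standing; origin centre of its underside.
- flux: Bystander: jar with yellow cap, 52 mm across, 60 mm high; origin centre of its underside.
- pliers: Bystander: pliers with yellow handles, about 150 mm long, 14 mm high, lying flat; origin at the pivot.
- screwdriver: Bystander: screwdriver lying flat; origin under its middle.
- phone: Bystander: black phone, 150 by 72 by 9 mm, lying flat; origin centre of its underside.
- tin: Bystander: open steel tin, 70 mm across, 50 mm high; origin centre of its underside.

How it is judged:
By the outcome, as a careful person would: the job done as asked, in the order asked, and still so for the second after the job is handed in, with the robot touching nothing.
It also fails if it takes over 64 s, if anything falls off the work surface, if the arm or the gripper's body presses on something with over 40 N, if the wrist force passes 120 N, or if a joint passes its speed limit or range.

## Robot

A 6-joint arm with a two-finger parallel gripper is mounted at the origin on the work surface. World frame = base frame: x ahead of the robot, y to its left, z up, the work surface at z = 0. Lengths are in m, angles in rad, forces in N, time in s.
With the tool pointing down it reaches from about 0.375 to 0.925 m from the base axis. Payload 5.7 kg.
Tool frame: the origin (TCP) lies midway between the tips of the shut fingers; the grasp point (between the pads) lies robot.tcp_to_grasp behind it (robot.tcp_to_grasp is the distance from the TCP to the grasp point, in m); z points along the fingers, y is the line along which they close (so a half turn about z gives the same grasp; the last joint's range is limited). The gripper opens to 88 mm and grips with 3 to 60 N. Pads are 20 mm wide; open, the fingers measure 115 mm over their backs; the gripper's body (75 mm by 178 mm) begins 61 mm behind the grasp point.
Start: joints at [1.106, 0.359, 1.51, -0, 1.272, -0.115], TCP at [0.206, 0.564, 0.223] pointing down, gripper open.
Joint ranges: [-2.97, 2.97], [-1.01, 2.36], [0.21, 2.38], [-0.96, 4.11], [0.2, 2.71], [-2.98, 2.98]. Speed limits (rad/s): [2.39, 2.39, 3.14, 3.14, 3.14, 3.14].

## Interface

Orientations are given as a 3x3 rotation matrix whose columns are the frame's x, y, z axes.
In Python, from cell import robot gives the robot as it stands. Calls block until the motion is done:
- robot.goto(position, orientation): joint-space move of the TCP to a pose.
- robot.movel(position, ori=None, speed=0.15): straight line of the TCP; ori=None keeps the orientation; speed is the mean speed in m/s.
- robot.move_joints(angles): joint-space move.
- robot.move_gripper(opening, newtons=None): finger opening in m; newtons is the grip in N (None keeps the last); returns when the fingers have stopped.
- robot.pause(seconds).
- robot.inverse_kinematics(position, orientation): joint angles nearest the present ones, or None.
- robot.read_state(): the state.
- robot.grab_frame(name): name is "scene" or "top"; returns a dict with "img" (400x640x3 uint8, blue, green, red), "fx", "fy", "cx", "cy" (pixels), "dist" ([k1, k2, p1, p2, k3] as OpenCV has them; the pictures are not rectified), "R" (3x3) and "t" (3): a world point X has camera coordinates R X + t. Camera axes: x right, y down, z forward; pixel columns grow to the right and rows downward; lengths in m; the calibration is good to about 2 mm. A picture is of the moment at which its call begins. There is no depth.
A pose or a line that the arm cannot do raises robot.IKError and nothing moves.
- robot.sign_off(): hands the job in; it is judged then, once.
The state is a dict: "clock": time; "qpos": joint angles; "dq": joint speeds; "effort": joint torques, N m; "eef_pos": TCP position; "tool_rot": TCP orientation; "wrist_force": force on the tool from outside, world axes, zero at the start; "wrist_torque": the same for the moment, N m; "opening": finger opening in m; "finger_force": force on a finger pad.
Only numpy, scipy, OpenCV 4.12 (cv2) and the standard library are available. Lean on these libraries where they do the work, as an engineer would, in place of code of your own. Each camera call takes 0.05 s, during which the arm holds its last target. There are 200 camera calls.

## Working session

There is one attempt and no reset: what is moved stays moved. The work goes in short steps, each a Python script; the robot and the scene stay as the last script left them, time stands still between calls to the robot, and variables do not carry over. Pictures are saved under pics/ and viewed, at most 10 in all, crops included, and the job is handed in when it is done.

```bash
ls; mkdir -p pics
python3 - <<'E'
from cell import robot
import cv2,numpy as np
for n in ("top","scene"):
    f=robot.grab_frame(n); cv2.imwrite(f"pics/{n}0.png",f["img"])
    print(n,f["fx"],f["cx"],f["cy"],f["dist"],(-f["R"].T@f["t"]).round(3),f["R"].round(3).tolist())
s=robot.read_state();print(s["clock"],robot.tcp_to_grasp,s["tool_rot"],s["opening"])
E
```

```text
pics
top 508.9095277093093 315.7690585659308 197.87828499092666 [0.05499974 0.         0.         0.         0.        ] [0.362 0.015 1.6  ] [[-0.016, -1.0, 0.002], [-0.995, 0.016, -0.1], [0.1, -0.004, -0.995]]
scene 517.7395282927126 327.08409872820357 198.5668268562869 [-0.03526035  0.          0.          0.          0.        ] [ 1.904 -0.453  1.251] [[0.342, 0.939, -0.023], [0.584, -0.231, -0.778], [-0.736, 0.253, -0.628]]
0.1 0.0187 [[-9.39437641e-01  3.42719143e-01 -7.12627033e-04]
 [ 3.42719849e-01  9.39436457e-01 -1.49932331e-03]
 [ 1.55621014e-04 -1.65275218e-03 -9.99998622e-01]] 0.08768719101733166
```

View pics/top0.png

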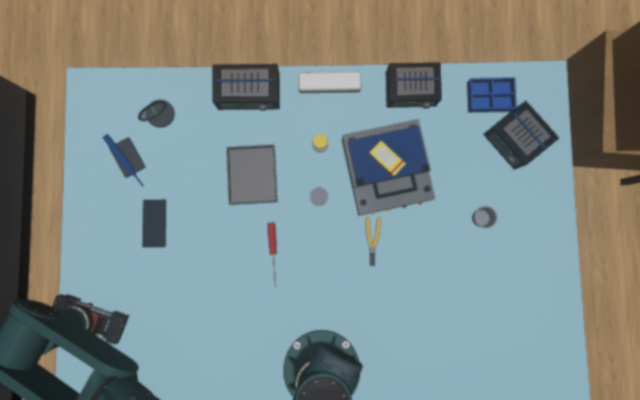

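View pics/scene0.png

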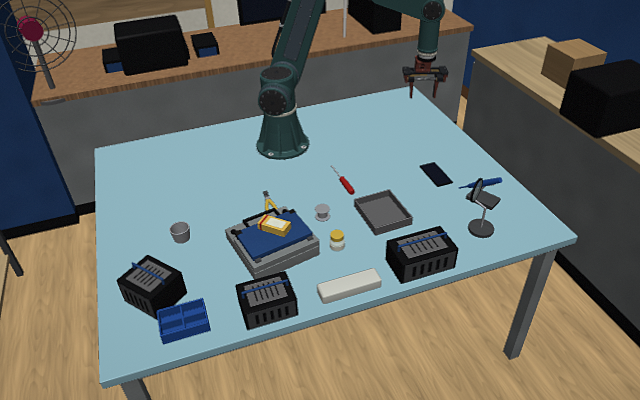

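The top view shows the analyser around (390,167), turned slightly, with the carton at (387,157). The tray is at (252,175), the spool at (319,196), the flux at (320,142) and the pliers at (373,235). The scene view agrees. Next I measure with colour masks.

```bash
cat > h.py <<'E'
import cv2,numpy as np
from cell import robot
def cast(f,px,z):
    K=np.array([[f["fx"],0,f["cx"]],[0,f["fy"],f["cy"]],[0,0,1]])
    u=cv2.undistortPoints(np.float64(px).reshape(-1,1,2),K,np.float64(f["dist"]))[:,0]
    R=np.array(f["R"]);c=-R.T@f["t"]
    d=np.c_[u,np.ones(len(u))]@R
    return c+d*((z-c[2])/d[:,2])[:,None]
def biggest(m):
    cs,_=cv2.findContours(m.astype(np.uint8),cv2.RETR_EXTERNAL,cv2.CHAIN_APPROX_NONE)
    return max(cs,key=cv2.contourArea)
def rect(f,m,z):
    """mask -> metric rectangle on plane z: centre, long-axis angle, sizes"""
    P=cast(f,biggest(m).reshape(-1,2),z)[:,:2]
    (c,s,a)=cv2.minAreaRect((P*1000).astype(np.float32))
    if s[0]<s[1]: a+=90;s=s[::-1]
    return np.array(c)/1000,a,np.array(s),P
def roi(m,x0,y0,x1,y1):
    o=np.zeros_like(m);o[y0:y1,x0:x1]=m[y0:y1,x0:x1];return o
E
python3 - <<'E'
from h import *
f=robot.grab_frame("top");im=f["img"];hsv=cv2.cvtColor(im,cv2.COLOR_BGR2HSV)
H,S,V=[hsv[...,i].astype(int) for i in range(3)]
blue=roi((H>100)&(H<130)&(S>110),340,115,440,215)
c=rect(f,blue,.0925);print("lid",c[:3])
notb=~((H>85)&(H<110)&(S>40)&(V>120))
an=roi(notb,335,110,440,213); print("case@.07",rect(f,an,.07)[:3])
ca=roi(((H<35)&(S>60)&(V>90))|((S<60)&(V>170)),355,130,420,185)
print("carton@.1205",rect(f,ca,.1205)[:3])
tr=roi(notb,215,135,290,212);print("tray@.035",rect(f,tr,.035)[:3])
for n,b,z in (("spool",(300,180,338,212),.04),("flux",(305,128,338,160),.06),("pliers",(360,214,390,270),.01),("driver",(262,217,285,290),.01)):
    P=rect(f,roi(notb,*b),z)[3];print(n,P.min(0).round(3),P.max(0).round(3))
g=im[105:225,330:450].copy();cs=[(an,(0,255,0)),(blue,(0,0,255)),(ca,(255,0,255))]
g=cv2.resize(im,None,fx=5,fy=5,interpolation=cv2.INTER_CUBIC)
for m,col in cs: cv2.polylines(g,[biggest(m)*5+2],True,col,1)
cv2.imwrite("pics/m1.png",g[525:1125,1600:2300])
E
```

```text
lid (array([ 0.6393183 , -0.20881165]), 101.08346748352051, array([213.75071716, 136.5977478 ]))
case@.07 (array([ 0.60449115, -0.21287558]), 11.148625373840332, array([257.63162231, 242.29571533]))
carton@.1205 (array([ 0.62563153, -0.20168137]), 45.193756103515625, array([100.01605988,  53.14290237]))
tray@.035 (array([0.59717407, 0.20796896]), 2.4105420112609863, array([179.31195068, 148.87905884]))
spool [ 0.497 -0.026] [0.55  0.024]
flux [ 0.661 -0.031] [0.721 0.018]
pliers [ 0.313 -0.194] [ 0.463 -0.143]
driver [0.337 0.135] [0.449 0.163]
```

View pics/m1.png

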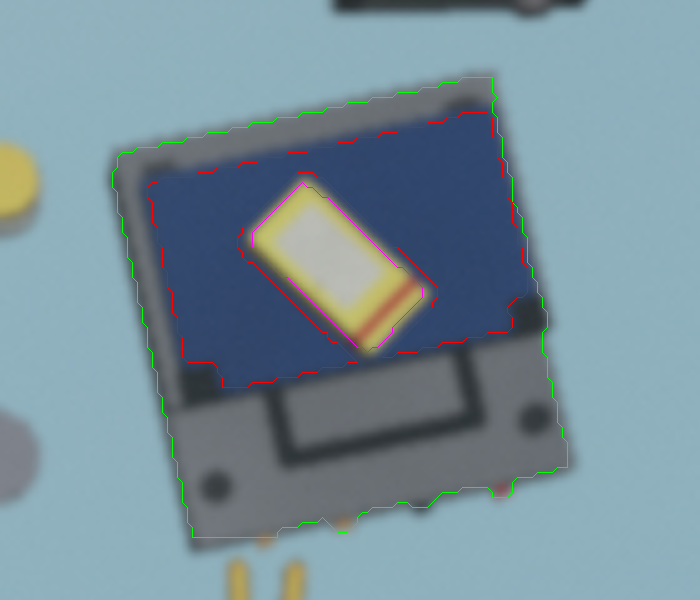

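The masks fit: lid 214x137, carton 100x53, tray 179x149 mm, case yaw 11°. The carton's long axis is at 45° in the world frame. I pick it across the 50 mm side.

```bash
cat >> h.py <<'E'
def down(deg):
    """tool pointing down, closing line (tool y) at deg in the world"""
    a=np.radians(deg);y=np.array([np.cos(a),np.sin(a),0]);z=np.array([0,0,-1.])
    return np.c_[np.cross(y,z),y,z]
def st(t=""):
    s=robot.read_state();print(t,"t%.1f"%s["clock"],np.round(s["eef_pos"],4),"open %.4f"%s["opening"],"F",np.round(s["wrist_force"],1),"ff",np.round(s["finger_force"],1),flush=True)
    return s
E
python3 - <<'E'
from h import *
f=robot.grab_frame("top")
print("bar mid",cast(f,[(397,192.4)],.0815))
C=[.6256,-.2017];R=down(135.2)
for p,r in (([*C,.2],R),([.597,.208,.2],down(92.4)),([.5265,-.231,.16],down(11.1)),([.5265,-.231,.16],down(191.1))):
    q=robot.inverse_kinematics(p,r);print(None if q is None else np.round(q,2))
robot.goto([*C,.2],R);st("above")
robot.movel([*C,.0975],speed=.1);st("down")
robot.move_gripper(0.03,newtons=14);s=st("grip")
if .044<s["opening"]<.058:
    robot.movel([*C,.2],speed=.1);st("up")
E
```

```text
bar mid [[ 0.5274572  -0.23460113  0.0815    ]]
[-0.42  0.46  1.4  -0.    1.28 -2.78]
[ 0.23  0.42  1.46 -0.    1.25 -1.39]
[-0.53  0.39  1.64 -0.    1.12 -0.73]
[-0.53  0.39  1.64 -0.    1.12  2.41]
above t3.3 [ 0.6258 -0.201   0.2   ] open 0.0877 F [ 0.7 -0.6 -0. ] ff 0.0
down t4.4 [ 0.6262 -0.2019  0.0982] open 0.0877 F [ 0.1 -0.7  1.1] ff 0.0
grip t5.1 [ 0.6257 -0.2018  0.0976] open 0.0502 F [-0.3 -0.7  1.2] ff 14.0
up t6.3 [ 0.6251 -0.2015  0.1991] open 0.0499 F [ 0.1  0.7 -0.9] ff 14.0
```

Run:
```python
from h import *
T=[.597,.208];R=down(92.4)
robot.goto([*T,.2],R);st("above")
robot.movel([*T,.05],speed=.12)
robot.movel([*T,.0112],speed=.04);s=st("low")
for z in (.0102,.0094):
    if s["wrist_force"][2]>2.5: break
    robot.movel([*T,z],speed=.02);s=st("lower")
robot.move_gripper(.072);robot.pause(.2);st("open")
robot.movel([*T,.2],speed=.15)
robot.goto([.52,-.232,.22],down(11.1));st("bar")
robot.pause(.2)
f=robot.grab_frame("top");g=robot.grab_frame("scene")
a=f["img"][100:225,210:460];b=g["img"][170:280,200:420]
cv2.imwrite("pics/p2.png",np.vstack([cv2.resize(a,(600,300),interpolation=2),cv2.resize(b,(600,300),interpolation=2)]))
```

```text
above t7.8 [0.5973 0.2073 0.1998] open 0.0501 F [ 0.6 -0.6 -1.6] ff 14.0
low t10.3 [0.5973 0.2081 0.0114] open 0.0498 F [-0.6 -0.9 -1.5] ff 14.0
lower t10.6 [0.5971 0.208  0.0103] open 0.0498 F [ 0.2 -0.  -1.7] ff 14.0
lower t10.8 [0.5972 0.2081 0.0101] open 0.0500 F [-2.6 -0.   5.6] ff 14.0
open t11.6 [0.597  0.208  0.0094] open 0.0721 F [-0.9  0.1 -0.3] ff 0.0
bar t14.6 [ 0.5204 -0.2312  0.2199] open 0.0718 F [ 0.1  1.  -0.1] ff 0.0
```

View pics/p2.png

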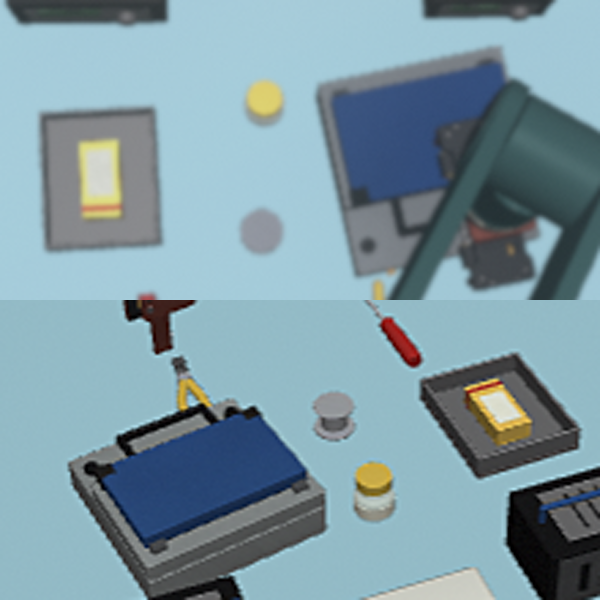

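The carton lies flat in the tray and the other things look undisturbed. Now I grip the bar with a vertical tool and swing it along the hinge arc; the bar can turn between the pads.

```bash
cat >> h.py <<'E'
YAW=11.1;u=np.array([np.cos(np.radians(YAW)),np.sin(np.radians(YAW))])
def barpos(B0,deg):
    """bar centre at lid angle, B0: its xy when closed"""
    a=np.radians(deg);x=-.185*np.cos(a)+.011*np.sin(a);z=.185*np.sin(a)+.011*np.cos(a)
    return np.array([*(np.array(B0)+(x+.185)*u),.0705+z])
G=np.array([0,0,robot.tcp_to_grasp])
E
python3 - <<'E'
from h import *
B=np.array([.527,-.232]);R=down(YAW)
robot.move_gripper(.042)
robot.goto([*B,.13],R)
robot.movel([*B,.0628],speed=.06);s=st("down")
if np.abs(s["wrist_force"]).max()<4:
    robot.move_gripper(.005,newtons=8);s=st("grip")
    print("along u",s["wrist_force"][:2]@u, "off",(s["eef_pos"][:2]-B)@u)
E
```

```text
down t17.3 [ 0.5273 -0.2322  0.0632] open 0.0416 F [-1.  -0.7 -0.7] ff 0.0
grip t17.9 [ 0.5271 -0.232   0.0629] open 0.0117 F [0.3 0.4 0.4] ff 8.0
along u 0.3895033667975242 off 0.00013500513925953606
```

Gripped at 11.7 mm, which matches the 12 mm bar, with no side force. Swinging it up now.

Run:
```python
from h import *
B=np.array([.5271,-.232])
robot.move_gripper(.005,newtons=20)
for d in range(5,61,5):
    robot.movel(barpos(B,d)-G,speed=.06)
    s=st(d)
    if np.linalg.norm(s["wrist_force"])>25: print("STOP");break
robot.pause(.3);st()
f=robot.grab_frame("scene");g=robot.grab_frame("top")
cv2.imwrite("pics/l3.png",np.hstack([cv2.resize(f["img"][150:290,190:330],(400,400),interpolation=2),cv2.resize(g["img"][100:240,310:450],(400,400),interpolation=2)]))
```

```text
5 t18.5 [ 0.5288 -0.2317  0.0796] open 0.0111 F [0.1 0.4 1.4] ff 20.0
10 t18.9 [ 0.5317 -0.2311  0.0955] open 0.0115 F [-0.9  0.2  3. ] ff 20.0
15 t19.4 [ 0.5359 -0.2303  0.111 ] open 0.0110 F [-2.5 -1.1  2.5] ff 20.0
20 t19.8 [ 0.5414 -0.2292  0.1263] open 0.0111 F [-5.  -1.8  4. ] ff 20.0
25 t20.2 [ 0.548  -0.2279  0.141 ] open 0.0110 F [-5.3 -1.6  5.1] ff 20.0
30 t20.6 [ 0.5557 -0.2263  0.1549] open 0.0113 F [-6.9 -2.9  5.9] ff 20.0
35 t21.0 [ 0.5645 -0.2246  0.1681] open 0.0113 F [-9.2 -2.4  7. ] ff 20.0
40 t21.4 [ 0.5743 -0.2227  0.1805] open 0.0115 F [-11.   -3.1   9.4] ff 20.0
45 t21.9 [ 0.5852 -0.2206  0.1921] open 0.0117 F [-12.8  -3.4  12.4] ff 20.0
50 t22.3 [ 0.5972 -0.2182  0.2029] open 0.0112 F [-14.8  -2.8  15.7] ff 20.0
55 t22.7 [ 0.6113 -0.2155  0.2126] open 0.0116 F [-12.4  -1.2  17.3] ff 20.0
60 t23.1 [ 0.6263 -0.2126  0.2207] open 0.0112 F [-10.3  -0.5  14.9] ff 20.0
 t23.4 [ 0.6262 -0.2126  0.2207] open 0.0115 F [-9.1 -0.2 14.3] ff 20.0
```

View pics/l3.png

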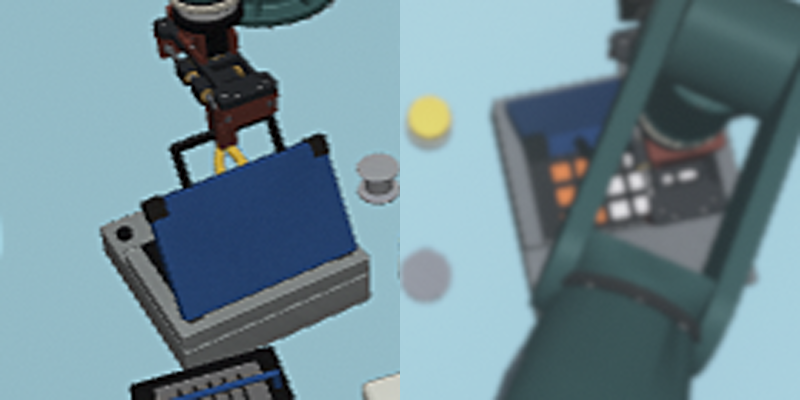

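The lid is up near 60°, with about 17 N of radial force stored because of a small mismatch with the arc. I relax that first, then release, retreat and measure the angle.

Run:
```python
from h import *
s=robot.read_state();p=barpos([.5271,-.232],60)-G
c=p+1.0*(s["eef_pos"]-p);robot.movel(c,speed=.02);s=st("relax")
robot.move_gripper(.012,newtons=4);s=st("soft")
robot.move_gripper(.032);s=st("open")
p=np.array(s["eef_pos"]);robot.movel([p[0],p[1],.34],speed=.1);st("up")
robot.goto([.40,.25,.30],down(70));st("away")
robot.pause(.2)
f=robot.grab_frame("scene");g=robot.grab_frame("top")
cv2.imwrite("pics/l4.png",np.hstack([cv2.resize(f["img"][180:290,210:320],(400,400),interpolation=2),cv2.resize(g["img"][105:215,335:445],(400,400),interpolation=2)]))
```

```text
relax t23.8 [ 0.6264 -0.2125  0.221 ] open 0.0115 F [-2.9 -2.4  0.3] ff 20.0
soft t24.0 [ 0.6264 -0.2123  0.221 ] open 0.0122 F [-2.4 -0.9  0.5] ff 1.2
open t24.6 [ 0.6264 -0.2125  0.2207] open 0.0323 F [-0.6 -0.2 -0.1] ff 0.0
up t25.9 [ 0.626  -0.2123  0.3391] open 0.0323 F [-0.3  0.3 -0.1] ff 0.0
away t27.8 [0.4009 0.2497 0.3001] open 0.0320 F [-0.3 -0.3  0. ] ff 0.0
```

View pics/l4.png

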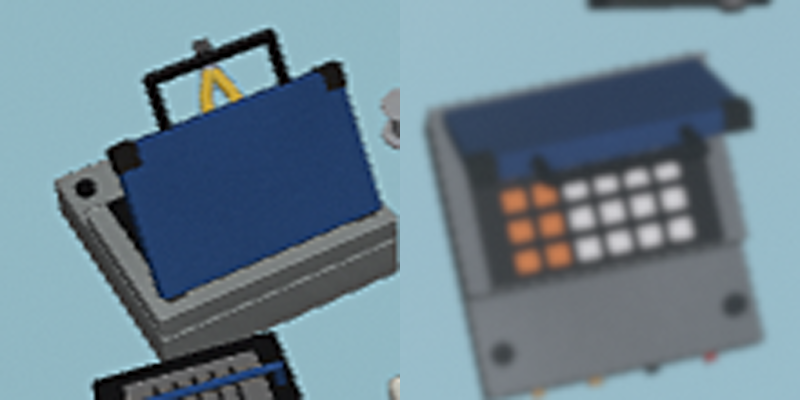

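The lid stands open and free, with the gripper clear. Scene crop: bar ends at about (153,77) and (268,38). Top crop: bar ends at about (540,165) and (695,140). I use these to get the angle.

Run:
```python
from h import *
from scipy.optimize import brentq
f=robot.grab_frame("scene");g=robot.grab_frame("top")
print("closed bar, scene",cast(f,[(260.9,214.9)],.0815))
ps=[(210+210.5/3.636,180+57.5/3.636)];pt=[(335+217.5/3.636,105+152.5/3.636)]
print("rays",*[(z,cast(f,ps,z).round(4),cast(g,pt,z).round(4)) for z in (.225,.235,.245)])
v=np.array([-u[1],u[0]]);B=np.array([.5271,-.232])
for B in ([.5271,-.232],[.5251,-.232],[.5291,-.232]):
  for n,F,p in (("scene",f,ps),("top",g,pt)):
    # bar centre: ray at height z(angle) must lie as far along u as the locus
    e=lambda d:(cast(F,p,barpos(B,d)[2])[0,:2]-barpos(B,d)[:2])@u
    try: print(B[0],n,brentq(e,45,80))
    except ValueError: print(B[0],n,e(45),e(60),e(75))
hs=cv2.cvtColor(f["img"],cv2.COLOR_BGR2HSV);H,S,V=cv2.split(hs)
m=roi((H>105)&(H<130)&(S>110),235,180,325,275);c=biggest(m);q=cv2.boxPoints(cv2.minAreaRect(c));
ap=cv2.approxPolyDP(c,4,True)[:,0];print("lid poly",ap.tolist())
```

```text
closed bar, scene [[ 0.53188913 -0.22693861  0.0815    ]]
rays (0.225, array([[ 0.6172, -0.2105,  0.225 ]]), array([[ 0.6372, -0.209 ,  0.225 ]])) (0.235, array([[ 0.6297, -0.2129,  0.235 ]]), array([[ 0.6352, -0.2074,  0.235 ]])) (0.245, array([[ 0.6423, -0.2152,  0.245 ]]), array([[ 0.6332, -0.2057,  0.245 ]]))
0.5271 scene 62.935344161093084
0.5271 top 62.72109641662891
0.5251 scene 64.26113919199175
0.5251 top 63.338659836827944
0.5291 scene 61.49682917631863
0.5291 top 62.10180474788201
lid poly [[304, 204], [296, 199], [247, 219], [243, 230], [254, 261], [314, 236]]
```

The two methods give 59.5–63°, so my hand-picked pixels aren't good enough. I measure the lid's upper-face edges in the scene view, both closed (first picture) and open, so the calibration offset cancels.

```bash
cat > lid.py <<'E'
from h import *
from scipy.optimize import brentq
def quad(img,r):
    # mid front/back edge of the blue face: fit lines to the straight parts of its outline
    H,S,V=cv2.split(cv2.cvtColor(img,cv2.COLOR_BGR2HSV))
    c=biggest(roi((H>105)&(H<130)&(S>110),*r))
    h=cv2.convexHull(c)[:,0].astype(float);n=len(h)
    L=[(np.linalg.norm(h[(i+1)%n]-h[i]),i) for i in range(n)]
    ctr=h.mean(0);P=c[:,0].astype(float);out=[]
    for l,i in sorted(L,reverse=True):
        a,b=h[i],h[(i+1)%n];d=(b-a)/l;nn=np.array([-d[1],d[0]])
        if any(abs(d@o[0])>.97 and abs((a-o[1])@np.array([-o[0][1],o[0][0]]))<8 for o in out): continue
        near=P[(abs((P-a)@nn)<1.6)&((P-a)@d>.1*l)&((P-a)@d<.9*l)]
        if len(near)<6: continue
        vx,vy,x,y=cv2.fitLine(near.astype(np.float32),cv2.DIST_L2,0,.01,.01).ravel()
        out.append((np.array([vx,vy]),np.array([x,y]),l))
        if len(out)==4: break
    return out
def rep(o):
    for d,p,l in o: print("  dir",d.round(3),"pt",p.round(1),"len %.0f"%l)
if __name__=="__main__":
    f=robot.grab_frame("scene");cv2.imwrite("pics/s5.png",f["img"])
    print("closed");rep(quad(cv2.imread("pics/scene0.png"),(225,195,325,280)))
    print("open");rep(quad(f["img"],(235,180,325,275)))
    for n,i,r in (("c",cv2.imread("pics/scene0.png"),(215,185,335,285)),("o",f["img"],(215,185,335,285))):
        cv2.imwrite(f"pics/z{n}.png",cv2.resize(i[r[1]:r[3],r[0]:r[2]],(480,400),interpolation=2))
    cv2.imwrite("pics/z5.png",np.hstack([cv2.resize(cv2.imread(f"pics/z{n}.png"),(400,333)) for n in "co"]))
E
python3 lid.py
```

```text
closed
  dir [ 0.927 -0.375] pt [269.6 218.7] len 43
  dir [ 0.922 -0.388] pt [293.5 243.1] len 23
  dir [0.568 0.823] pt [243.9 246.5] len 22
  dir [0.707 0.707] pt [303.5 222.5] len 11
open
  dir [ 0.931 -0.364] pt [273.  208.6] len 49
  dir [ 0.919 -0.394] pt [276.5 252.5] len 36
  dir [0.329 0.944] pt [308.5 218.5] len 14
  dir [0.407 0.913] pt [250.9 252.5] len 13
```

View pics/z5.png

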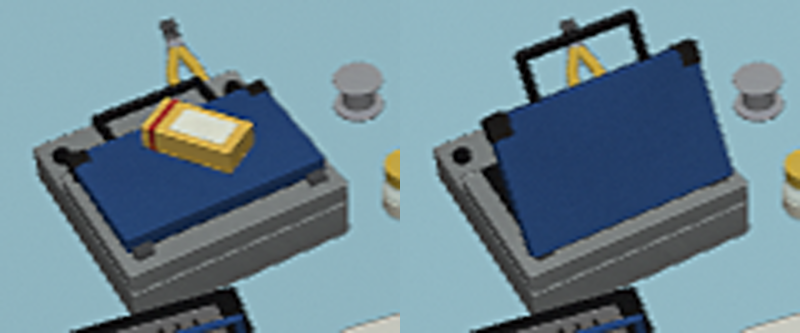

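Run:
```python
from h import *
from scipy.optimize import brentq
f=robot.grab_frame("scene");Hn=np.array([.5271,-.232])+.185*u   # hinge xy
v=np.array([-u[1],u[0]])
def edge(rx,rz,d):
    a=np.radians(d);return -(-rx)*np.cos(a)+rz*np.sin(a), .0705+(-rx)*np.sin(a)+rz*np.cos(a)
def along(d,p,z):  # u-coordinate (from hinge) where image line meets the middle plane v=0 at height z
    P=cast(f,[p-20*d,p+20*d],z)[:,:2]-Hn
    t=-(P[0]@v)/((P[1]-P[0])@v);return (P[0]+t*(P[1]-P[0]))@u
for nm,(dc,pc),(do,po) in (("fit",((.927,-.375),(269.6,218.7)),((.931,-.364),(273,208.6))),("eye",((.926,-.378),(270,220.2)),((.936,-.351),(273,209.6)))):
    dc,pc,do,po=map(np.array,(dc,pc,do,po))
    off=along(dc,pc,.0925)+.140
    e=lambda a,o:along(do,po,edge(-.140,.022,a)[1])-edge(-.140,.022,a)[0]-o
    print(nm,"offset closed %.4f"%off,"angle raw %.1f"%brentq(e,40,80,args=(0,)),"with offset %.1f"%brentq(e,40,80,args=(off,)))
# bar, same way
dc=np.array([.935,-.355]);off=along(dc,np.array([260.9,214.9]),.0815)+.185
do=np.array([115,-39.])/np.hypot(115,39);po=np.array([267.9,195.8])
def e(a,o):
    x,z=edge(-.185,.011,a);return along(do,po,z)-x-o
print("bar off %.4f"%off,brentq(e,40,80,args=(0,)),brentq(e,40,80,args=(off,)))
```

```text
fit offset closed 0.0073 angle raw 59.7 with offset 52.9
eye offset closed 0.0151 angle raw 62.9 with offset 48.3
bar off 0.0056 63.01077682061705 58.32628115823349
```

The scene rays run nearly along the lid's motion, so that view says little about the angle. The top view is the sensitive one, so I look at it enlarged.

Run:
```python
from h import *
g=robot.grab_frame("top");im=g["img"]
z=im[115:175,350:430]; z=cv2.resize(z,(800,600),interpolation=cv2.INTER_CUBIC);z=cv2.convertScaleAbs(z,alpha=1.6)
# expected bar line and lid front edges at 60 deg, drawn as ticks at left/right
K=np.array([[g["fx"],0,g["cx"]],[0,g["fy"],g["cy"]],[0,0,1]]);v=np.array([-u[1],u[0]]);Hn=np.array([.5271,-.232])+.185*u
rv=cv2.Rodrigues(np.array(g["R"]))[0]
def pr(rx,ry,rz,d):
    a=np.radians(d);x=rx*np.cos(a)+rz*np.sin(a);h=.0705-rx*np.sin(a)+rz*np.cos(a)
    return cv2.projectPoints(np.array([[*(Hn+x*u+ry*v),h]]),rv,np.array(g["t"]),K,np.array(g["dist"]))[0].ravel()
for n,rx,rz,w in (("bar",-.185,.011,.058),("ftop",-.14,.022,.11),("fbot",-.14,0,.11),("hingetop",0,.022,.11)):
    print(n,[(d,*[((pr(rx,s*w,rz,d)-[350,115])*10+5).round(0).tolist() for s in (1,-1)]) for d in (57,60,63)])
cv2.imwrite("pics/t6.png",z)
```

```text
bar [(57, [269.0, 430.0], [686.0, 342.0]), (60, [264.0, 396.0], [682.0, 308.0]), (63, [259.0, 362.0], [678.0, 274.0])]
ftop [(57, [47.0, 372.0], [818.0, 209.0]), (60, [43.0, 346.0], [814.0, 183.0]), (63, [38.0, 320.0], [811.0, 157.0])]
fbot [(57, [58.0, 443.0], [823.0, 281.0]), (60, [54.0, 419.0], [821.0, 257.0]), (63, [50.0, 395.0], [818.0, 232.0])]
hingetop [(57, [-37.0, 203.0], [672.0, 53.0]), (60, [-38.0, 202.0], [671.0, 52.0]), (63, [-38.0, 201.0], [669.0, 51.0])]
```

View pics/t6.png

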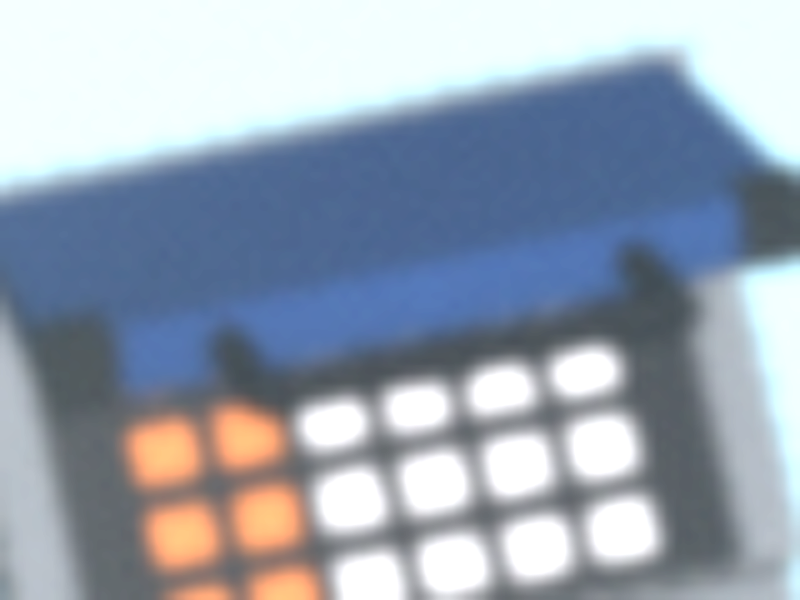

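The enlarged top view puts the lid edges at y≈315/200 (predicted 328/200 for 60°), and the bar ends at about (265,390) and (685,300) (predicted (264,396) and (682,308)). The lid is therefore at about 60.5–61°, which is close enough. Nothing else has moved, so I hand in.

Run:
```python
from h import *
st();print(robot.sign_off())
```

```text
t28.3 [0.4  0.25 0.3 ] open 0.0323 F [-0.4 -0.2  1. ] ff 0.0
the job is handed in; nothing more can be done
None
```

The carton lies flat in the tray and the lid stands open, released, at about 60.5–61° by the top camera (60° wanted); I handed the job in at 28.3 s with the gripper clear and grip never above 20 N.

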